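# Set the press-moulds out on the drying rest

## Robot

A 6-joint arm with a two-finger parallel gripper is mounted at the origin on the work surface. World frame = base frame: x ahead of the robot, y to its left, z up, the work surface at z = 0. Lengths are in m, angles in degrees, forces in N, time in s.
With the tool pointing down it reaches from about 0.325 to 0.775 m from the base axis. Payload 5.5 kg.
Tool frame: the origin (TCP) lies at the centre of the arm's flange, where the gripper is bolted on; the fingertips stand 182 mm ahead of it and the grasp point (between the pads) lies 163 mm ahead of it; z points along the fingers, y is the direction in which the jaws open and shut (so a half turn about z gives the same grasp; the last joint's range is limited). The gripper opens to 88 mm and grips with 3 to 60 N. Pads are 20 mm wide; open, the fingers measure 115 mm over their backs; the gripper's body (75 mm by 178 mm) begins 61 mm behind the grasp point.
Start: joints at [-74.525, 5.22, 70.514, -0, 104.267, -3.249], TCP at [0.193, -0.568, 0.405] pointing down, gripper open.
Joint ranges: [-164.24, 164.24], [-49.07, 125.15], [9.68, 141.18], [-86.29, 266.29], [3.28, 154.24], [-151.56, 151.56]. Speed limits (degrees/s): [147.25, 147.25, 172.46, 180, 180, 180].

## Interface

Orientations are given as [roll, pitch, yaw] about the fixed x, y, z axes, in that order (R = Rz(yaw) Ry(pitch) Rx(roll)).
In Python, from station import r gives the robot as it stands. The module is installed in compiled form; this text tells all that it offers. Calls block until the motion is done:
- r.reach(position, orientation): joint-space move of the TCP to a pose.
- r.servo_line(position, rotation=None, speed=0.15): straight line of the TCP; rotation=None keeps the orientation; speed is the mean speed in m/s.
- r.move_joints(angles): joint-space move.
- r.let_go() and r.grab(squeeze=None): open the fingers fully, or close them until they stop; squeeze is the grip in N (None keeps the last).
- r.wait(seconds).
- r.inverse_kinematics(position, orientation): joint angles nearest the present ones, or None.
- r.sense(): the state.
- r.snapshot(name): name is "side" or "top"; returns a dict with "frame" (400x640x3 uint8, red, green, blue), "fx", "fy", "cx", "cy" (pixels), "R" (3x3) and "t" (3): a world point X has camera coordinates R X + t. Camera axes: x right, y down, z forward; pixel columns grow to the right and rows downward; lengths in m; the calibration is good to about 2 mm. A picture is of the moment at which its call begins. There is no depth.
A pose or a line that the arm cannot do raises r.IKError and nothing moves.
- r.hand_in(): hands the job in, once; it reports no verdict.
The state is a dict: "clock": time; "joints": joint angles; "joint_vel": joint speeds; "joint_torque": joint torques, N m; "tcp_pos": TCP position; "orientation": TCP orientation; "contact_force": force on the tool from outside, world axes, zero at the start; "torque": the same for the moment, N m; "opening": finger opening in m.
Only numpy, scipy, OpenCV 4.12 (cv2) and the standard library are available. Lean on these libraries where they do the work, as an engineer would, in place of code of your own. Each camera call takes 0.05 s, during which the arm holds its last target.

## Task

Get the drying rest ready by swinging its folded prop frame out and down until it snaps fully home, level with the rail. Then look through the four lidded boxes, never having more than one open at a time, and lay every plaster press-mould you find (two or three of the rectangular ones with a grip rib) flat on the rest, rib up, side by side, each bridging from the rail to the frame's bar between the two lips. Leave the round rosette in its box, shut all the lids again, and knock over none of the pigment jars.

Things in the scene. Friction and masses are not known exactly. Their poses are not given: they have to be found in the camera images.
- rest: Drying rest, fixed: wooden rail 50 x 250 x 50 mm (own x, y, z), prop frame on its -x side. Origin: centre of underside. Lip along its back edge, 12 mm above the rail top, inner face at own x +19 mm. A mould laid right bridges rail and bar: its origin at own x -49 mm (8 mm play either way between the two lips), z 50 mm, long axis along own x; room for three at own y about -70, 0, +70 mm
- prop (a joint): Steel prop frame, a flat U 270 mm wide on the rail's front; hinge axis along the rest's y at its x -29, z 45 mm. 0 = upright (starts 0 to 0.25); swings to the rest's -x and down to the stop at 1.571, level with the rail. Past 0.5 it drops by itself to about 1.1, where a sprung ball stops it; press the bar on (5 N) past 1.3 and it snaps home. Push with closed fingertips from the rail side
- prop_bar (a point): Middle of the bar face that carries the moulds: looks to the rest's +x when folded, up when seated. 76 mm from the hinge axis, 5 mm proud of the plane through it. Face 24 mm deep; a lip at its outer edge (88 mm from the hinge) stands 10 mm proud all along. Seated, it is at the rest's x -105, z 50 mm
- mould_a: Plaster press-mould: off-white slab 120 x 60 x 10 mm (x, y, z) with a grip rib on top, 70 mm long (x), 12 mm thick (y), its top 28 mm above the underside; flat leaf marks beside the rib. Origin: centre of underside. About 120 g. Starts flat, rib up, in a lidded box, long axis along the box's x; may be absent. Pick it by the rib from above
- mould_b: Plaster press-mould: off-white slab 120 x 60 x 10 mm (x, y, z) with a grip rib on top, 70 mm long (x), 12 mm thick (y), its top 28 mm above the underside; flat leaf marks beside the rib. Origin: centre of underside. About 120 g. Starts flat, rib up, in a lidded box, long axis along the box's x; may be absent. Pick it by the rib from above
- mould_c: Plaster press-mould: off-white slab 120 x 60 x 10 mm (x, y, z) with a grip rib on top, 70 mm long (x), 12 mm thick (y), its top 28 mm above the underside; flat leaf marks beside the rib. Origin: centre of underside. About 120 g. Starts flat, rib up, in a lidded box, long axis along the box's x; may be absent. Pick it by the rib from above
- rosette: A round plaster rosette, 52 mm across and 20 mm high, in one of the boxes. Not wanted. Origin: centre of the underside
- box_1: A wooden box fixed to the bench, outside 144 x 82 x 40 mm (own x, y, z), walls and floor 4 mm, open at the top under its lid. Origin: centre of the underside; its front (-x) faces the robot. Holds one mould, or the rosette, or nothing
- lid_1 (a joint): Lid of box_1, 8 mm thick, hinged along the box's far (+x) upper edge (hinge line along the box's y at its own x = +72, z = 40 mm). 0 = shut, grows as it is lifted, at most 1.7 rad; a stiff hinge: it stays where it is left (about 2.5 N at the knob moves it)
- lid_1_handle (a point): Grip point of the knob on lid_1, at the middle of its front part: 114 mm from the hinge along the lid and 43 mm above the lid's underside (35 mm above its top). The knob, 28 mm thick, can be pinched from above with the fingers closing along the box's y and turns between them as the lid swings
- box_2: A wooden box fixed to the bench, outside 144 x 82 x 40 mm (own x, y, z), walls and floor 4 mm, open at the top under its lid. Origin: centre of the underside; its front (-x) faces the robot. Holds one mould, or the rosette, or nothing
- lid_2 (a joint): Lid of box_2, 8 mm thick, hinged along the box's far (+x) upper edge (hinge line along the box's y at its own x = +72, z = 40 mm). 0 = shut, grows as it is lifted, at most 1.7 rad; a stiff hinge: it stays where it is left (about 2.5 N at the knob moves it)
- lid_2_handle (a point): Grip point of the knob on lid_2, at the middle of its front part: 114 mm from the hinge along the lid and 43 mm above the lid's underside (35 mm above its top). The knob, 28 mm thick, can be pinched from above with the fingers closing along the box's y and turns between them as the lid swings
- box_3: A wooden box fixed to the bench, outside 144 x 82 x 40 mm (own x, y, z), walls and floor 4 mm, open at the top under its lid. Origin: centre of the underside; its front (-x) faces the robot. Holds one mould, or the rosette, or nothing
- lid_3 (a joint): Lid of box_3, 8 mm thick, hinged along the box's far (+x) upper edge (hinge line along the box's y at its own x = +72, z = 40 mm). 0 = shut, grows as it is lifted, at most 1.7 rad; a stiff hinge: it stays where it is left (about 2.5 N at the knob moves it)
- lid_3_handle (a point): Grip point of the knob on lid_3, at the middle of its front part: 114 mm from the hinge along the lid and 43 mm above the lid's underside (35 mm above its top). The knob, 28 mm thick, can be pinched from above with the fingers closing along the box's y and turns between them as the lid swings
- box_4: A wooden box fixed to the bench, outside 144 x 82 x 40 mm (own x, y, z), walls and floor 4 mm, open at the top under its lid. Origin: centre of the underside; its front (-x) faces the robot. Holds one mould, or the rosette, or nothing
- lid_4 (a joint): Lid of box_4, 8 mm thick, hinged along the box's far (+x) upper edge (hinge line along the box's y at its own x = +72, z = 40 mm). 0 = shut, grows as it is lifted, at most 1.7 rad; a stiff hinge: it stays where it is left (about 2.5 N at the knob moves it)
- lid_4_handle (a point): Grip point of the knob on lid_4, at the middle of its front part: 114 mm from the hinge along the lid and 43 mm above the lid's underside (35 mm above its top). The knob, 28 mm thick, can be pinched from above with the fingers closing along the box's y and turns between them as the lid swings
- jar_1: A small pigment jar with a cork top, 46 mm across, 62 mm high. A bystander. Origin: centre of the underside
- jar_2: A small pigment jar with a cork top, 46 mm across, 62 mm high. A bystander. Origin: centre of the underside
- jar_3: A small pigment jar with a cork top, 46 mm across, 62 mm high. A bystander. Origin: centre of the underside
- jar_4: A small pigment jar with a cork top, 46 mm across, 62 mm high. A bystander. Origin: centre of the underside
- jar_5: A small pigment jar with a cork top, 46 mm across, 62 mm high. A bystander. Origin: centre of the underside
Mind the look-alikes: they are no part of the job. What is shaped like the box_3 but blue or purple is not meant.

How it is judged:
By the outcome, as a careful person would: the job done as asked, in the order asked, and still so for the second after the job is handed in, with the robot touching nothing.
Of mould_a, mould_b, mould_c only 2 to 3 are there at a start; the rules pass over those that are not, and their reading is None.
At some moment in a run one of mould_a, mould_b, mould_c may be knocked a few centimetres aside while the robot is not near it.
Once in a run the grip may slacken for a moment while it holds something.
It also fails if it takes over 210 s, if anything falls off the work surface, if the arm or the gripper's body presses on something with over 40 N, if the wrist force passes 120 N, or if a joint passes its speed limit or range.

## Working session

There is one attempt and no reset: what is moved stays moved. The work goes in short steps, each a Python script; the robot and the scene stay as the last script left them, time stands still between calls to the robot, and variables do not carry over. Pictures are saved under pics/ and viewed, and the job is handed in when it is done.

```bash
mkdir -p pics; ls; python3 - <<'E'
from station import r
import cv2,numpy as np
for n in("top","side"):
    s=r.snapshot(n); cv2.imwrite(f"pics/{n}0.png",s["frame"][:,:,::-1])
    print(n,s["fx"],s["fy"],s["cx"],s["cy"],np.round(s["R"],4).tolist(),np.round(s["t"],4).tolist(), "cam",np.round(-np.array(s["R"]).T@np.array(s["t"]),3))
print(r.sense())
E
```

```text
pics
top 415.93281639780463 415.93281639780463 323.0474195066489 199.02230523844088 [[0.0031, -0.9999, 0.0143], [-0.9934, -0.0047, -0.115], [0.115, -0.0139, -0.9933]] [0.0833, 0.4644, 1.4675] cam [0.292 0.106 1.51 ]
side 519.206144283255 519.206144283255 318.93912694857465 192.92365574928704 [[0.9194, -0.3932, -0.0075], [-0.2588, -0.5906, -0.7644], [0.2961, 0.7047, -0.6447]] [-0.384, 0.2627, 1.5108] cam [-0.026 -1.061  1.172]
{'clock': 0.1, 'joints': array([-7.45248834e+01,  5.26026143e+00,  7.05734422e+01, -2.42574210e-04,
        1.04267089e+02, -3.24934916e+00]), 'joint_vel': array([ 0.06046891,  0.00940273, -0.17156649,  0.0500922 ,  0.02824757,
       -0.02603341]), 'joint_torque': array([ 1.80611405e-03, -4.47859025e+01, -4.07569993e+01,  7.00609409e-02,
        2.84658687e-02, -1.23593018e-04]), 'tcp_pos': array([ 0.1926175 , -0.56830524,  0.4036195 ]), 'orientation': array([-1.79899356e+02, -5.47826970e-03,  1.87244014e+01]), 'contact_force': array([-0.26054652, -0.25553441,  0.28722768]), 'torque': array([-0.02368261,  0.0009202 ,  0.00552004]), 'opening': 0.08776016441580303}
```

View pics/top0.png

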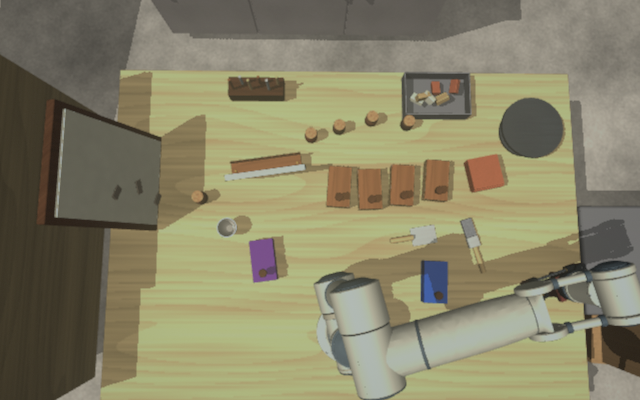

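View pics/side0.png

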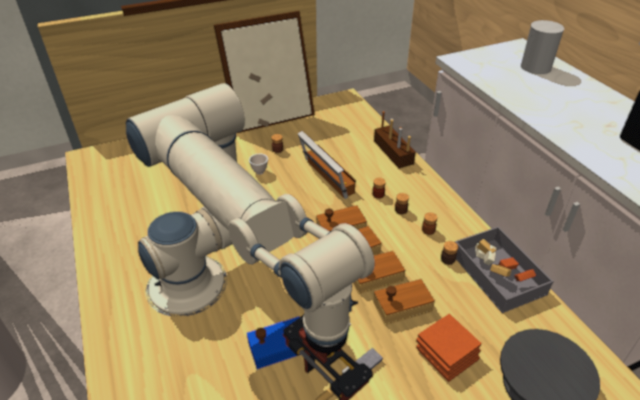

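```bash
cat > h.py <<'E'
import cv2,numpy as np
def snap(r,n,save=None):
    s=r.snapshot(n); s["R"]=np.array(s["R"]);s["t"]=np.array(s["t"])
    if save: cv2.imwrite(f"pics/{save}.png",s["frame"][:,:,::-1])
    return s
def ray(s,u,v,z):
    d=s["R"].T@np.array([(u-s["cx"])/s["fx"],(v-s["cy"])/s["fy"],1.]);c=-s["R"].T@s["t"]
    return c+d*(z-c[2])/d[2]
def proj(s,X):
    c=s["R"]@np.asarray(X,float)+s["t"];return np.array([s["fx"]*c[0]/c[2]+s["cx"],s["fy"]*c[1]/c[2]+s["cy"]])
def crop(s,x0,y0,x1,y1,k,name):
    im=cv2.resize(np.ascontiguousarray(s["frame"][y0:y1,x0:x1,::-1]),None,fx=k,fy=k,interpolation=cv2.INTER_CUBIC)
    cv2.imwrite(f"pics/{name}.png",im)
E
python3 - <<'E'
from station import r
from h import *
s=snap(r,"top"); crop(s,180,100,510,260,2.4,"topc")
t=snap(r,"side"); crop(t,240,120,470,330,2.8,"sidec")
hsv=cv2.cvtColor(s["frame"],cv2.COLOR_RGB2HSV)
for p in[(340,180),(371,180),(402,178),(437,173),(437,190),(486,173),(265,160),(280,172),(265,190),(344,196)]: print(p,hsv[p[1],p[0]])
E
```

```text
(340, 180) [ 14 131 150]
(371, 180) [ 14 133 150]
(402, 178) [ 14 134 147]
(437, 173) [ 14 134 146]
(437, 190) [ 14 117 100]
(486, 173) [ 10 142 167]
(265, 160) [ 14 128 139]
(280, 172) [ 48  17 183]
(265, 190) [ 28  77 178]
(344, 196) [ 16 123 104]
```

View pics/topc.png

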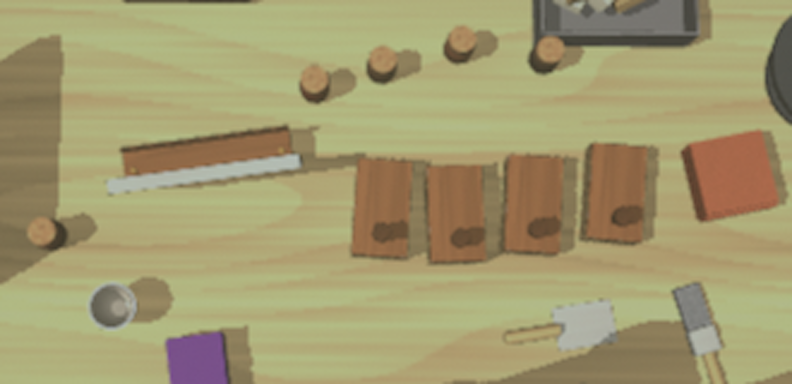

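View pics/sidec.png

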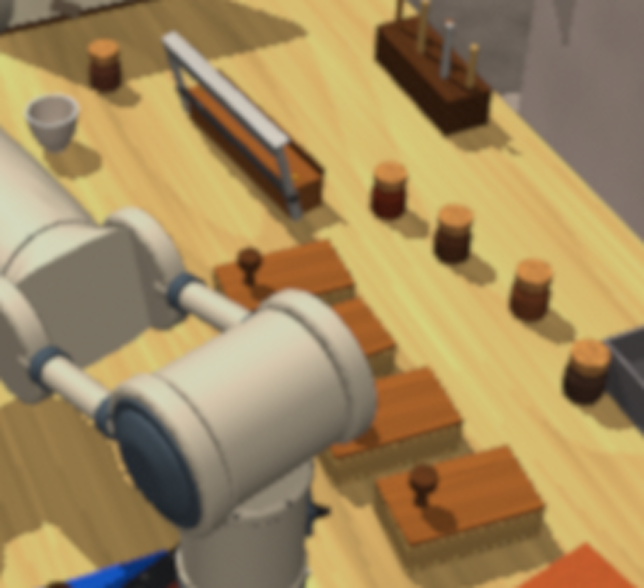

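```bash
python3 - <<'E'
from station import r
from h import *
s=snap(r,"top"); f=s["frame"]
k=4
up=cv2.resize(f,None,fx=k,fy=k,interpolation=cv2.INTER_CUBIC)
hsv=cv2.cvtColor(up,cv2.COLOR_RGB2HSV)
m=cv2.inRange(hsv,(8,95,60),(20,255,185))
m=cv2.morphologyEx(m,cv2.MORPH_CLOSE,np.ones((9,9)))
m=cv2.morphologyEx(m,cv2.MORPH_OPEN,np.ones((13,13)))
cs,_=cv2.findContours(m,cv2.RETR_EXTERNAL,cv2.CHAIN_APPROX_NONE)
vis=up.copy()
for c in cs:
    if cv2.contourArea(c)<3000: continue
    rc=cv2.minAreaRect(c); (u,v)=((np.array(rc[0])+.5)/k-.5)
    if not(200<u<460 and 140<v<220): continue
    b=(cv2.boxPoints(rc)+.5)/k-.5
    P=np.array([ray(s,*p,0.05 if u<320 else 0.048) for p in b])
    c0=P.mean(0);e1=P[1]-P[0];e2=P[2]-P[1]
    print(np.round([u,v],1),"ctr",np.round(c0,4),"edges",np.round([np.linalg.norm(e1),np.linalg.norm(e2)],4),"ang",np.round(np.degrees([np.arctan2(e1[1],e1[0]),np.arctan2(e2[1],e2[0])]),1))
    cv2.drawContours(vis,[cv2.boxPoints(rc).astype(int)],-1,(0,255,0),1)
# metal bar
mm=cv2.inRange(hsv,(0,0,150),(180,45,255));mm[:, :200*k]=0;mm[:,310*k:]=0;mm[:145*k]=0;mm[190*k:]=0
c=max(cv2.findContours(mm,cv2.RETR_EXTERNAL,cv2.CHAIN_APPROX_NONE)[0],key=cv2.contourArea)
b=(cv2.boxPoints(cv2.minAreaRect(c))+.5)/k-.5; print("bar px",b.tolist())
print([np.round(ray(s,*p,0.12),4).tolist() for p in b])
cv2.imwrite("pics/v1.png",vis[140*k:220*k,215*k:460*k,::-1][:,:980])
cv2.imwrite("pics/v1.png",cv2.resize(vis[140*k:220*k,215*k:460*k,::-1],None,fx=.8,fy=.8))
# jars cork tops z=.062
for p in[(311,134),(339,127),(372,118),(409,122),(200,198),(343,197),(374,199),(406,195),(441,190)]: print(p,np.round(ray(s,*p,0.062 if p[1]<140 or p[0]<300 else .087),3))
E
```

```text
[369.6 188.5] ctr [ 0.5003 -0.0799  0.048 ] edges [0.0911 0.1475] ang [ -87.8 -178.9]
[339.  186.1] ctr [0.5086 0.0289 0.048 ] edges [0.1525 0.0867] ang [ -3.4 -93.3]
[401.4 185.6] ctr [ 0.5113 -0.1937  0.048 ] edges [0.1568 0.0938] ang [ -3.3 -92.1]
[436.  180.2] ctr [ 0.5314 -0.3178  0.048 ] edges [0.1496 0.0946] ang [ -5.2 -93.6]
[265.9 162.4] ctr [0.5919 0.2891 0.05  ] edges [0.2541 0.0432] ang [ -81.7 -171.9]
bar px [[223.5994110107422, 174.35630798339844], [303.7657470703125, 163.41209411621094], [304.64178466796875, 169.8291778564453], [224.4754638671875, 180.7733917236328]]
[[0.5354, 0.4224, 0.12], [0.5746, 0.1523, 0.12], [0.5525, 0.1491, 0.12], [0.5135, 0.4188, 0.12]]
(311, 134) [0.693 0.129 0.062]
(339, 127) [0.72  0.029 0.062]
(372, 118) [ 0.754 -0.089  0.062]
(409, 122) [ 0.74  -0.222  0.062]
(200, 198) [0.461 0.515 0.062]
(343, 197) [0.464 0.017 0.087]
(374, 199) [ 0.458 -0.09   0.087]
(406, 195) [ 0.472 -0.201  0.087]
(441, 190) [ 0.49  -0.323  0.087]
```

View pics/v1.png

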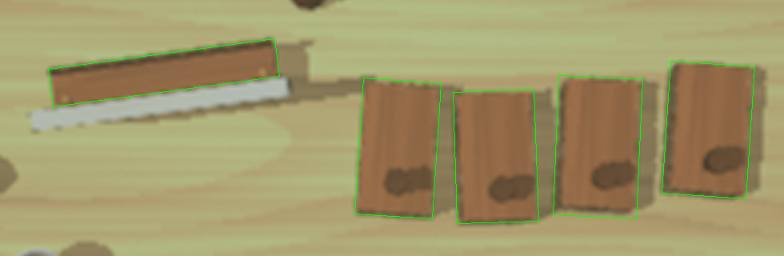

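```bash
python3 - <<'E'
from station import r
from h import *
s=snap(r,"top"); crop(s,215,140,315,200,8,"tr")
t=snap(r,"side"); crop(t,290,125,370,200,8,"sr")
E
```

```text
(no output)
```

View pics/tr.png

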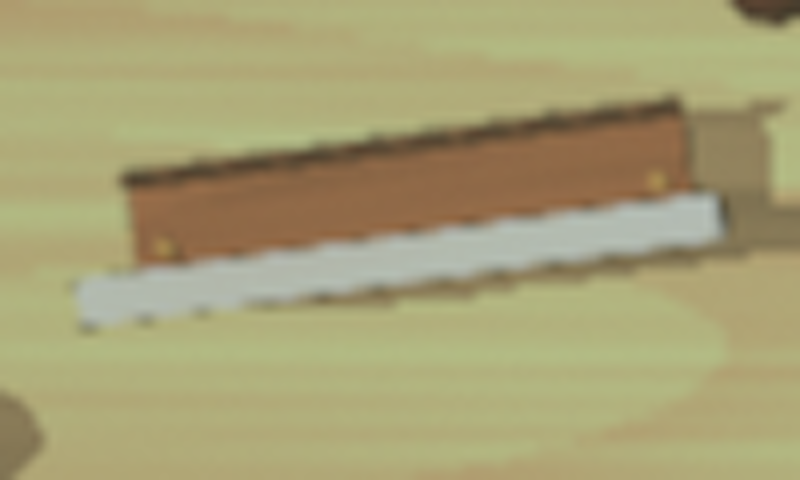

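View pics/sr.png

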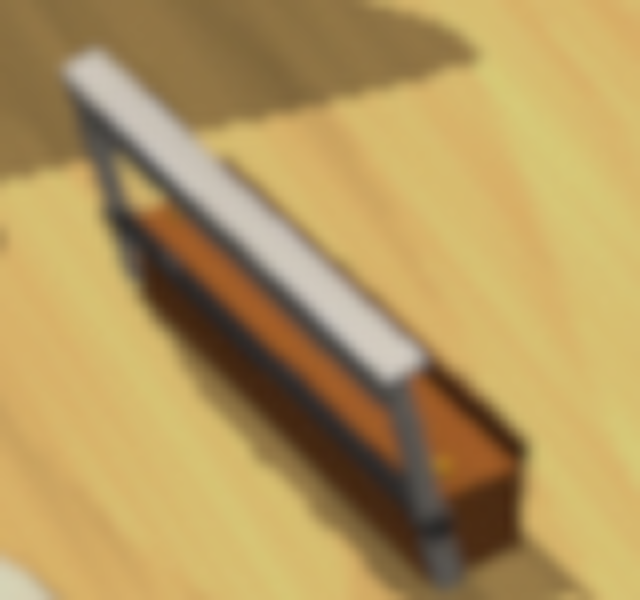

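```bash
python3 - <<'E'
from station import r
from h import *
s=snap(r,"top");t=snap(r,"side")
T=lambda u,v:(215+u/8-.5,140+v/8-.5)
S=lambda u,v:(290+u/8-.5,125+v/8-.5)
L=ray(s,*T(122,179),.062);R=ray(s,*T(681,97),.062)
print(L,R,np.linalg.norm(L-R)); d=(L-R)/np.linalg.norm(L-R); yaw=np.arctan2(-d[0],d[1]);print(np.degrees(yaw))
x=np.array([np.cos(yaw),np.sin(yaw),0]);y=np.array([-x[1],x[0],0])
o=(L+R)/2-.025*x;o[2]=0;print("rest",o)
# side: back lip right corner, rail right top corner
print("side lip R",ray(t,*S(522,445),.062), "railR", ray(t,*S(520,465),.05),"fix exp", o+.025*x-.125*y)
def tri(a,b):
    A=[];
    Ps=[(s["fx"],s["cx"],s["cy"],s["R"],s["t"],a),(t["fx"],t["cx"],t["cy"],t["R"],t["t"],b)]
    M=[np.array([[f,0,cx],[0,f,cy],[0,0,1]])@np.c_[Rr,tt] for f,cx,cy,Rr,tt,_ in Ps]
    X=cv2.triangulatePoints(M[0],M[1],np.array(a,float).reshape(2,1),np.array(b,float).reshape(2,1));return (X[:3]/X[3]).ravel()
for n,a,b in[("barL back",T(75,284),S(97,50)),("barL front",T(83,330),S(64,72)),("barR back",T(719,190),S(432,358)),("barR front",T(724,242),S(393,385))]:
    X=tri(a,b);D=X-o; print(n,np.round(X,4),"own",np.round([D@x,D@y,D[2]],4), proj(s,X)-a)
E
```

```text
[0.59030528 0.41533831 0.062     ] [0.62879024 0.16924269 0.062     ] 0.24908662512161064
8.888049653487744
rest [0.58484795 0.2884279  0.        ]
side lip R [0.62203682 0.16595984 0.062     ] railR [0.62221498 0.16725841 0.05      ] fix exp [0.6288608  0.16879149 0.        ]
barL back [0.53   0.4182 0.135 ] own [-0.0342  0.1367  0.135 ] [-0.0548869   0.17918728]
barL front [0.5121 0.4153 0.1297] own [-0.0522  0.1365  0.1297] [ 0.00991628 -0.03267736]
barR back [0.5709 0.15   0.1359] own [-0.0351 -0.1346  0.1359] [-0.09313276  0.28293313]
barR front [0.5513 0.1475 0.1297] own [-0.0549 -0.1341  0.1297] [ 0.03857351 -0.11809958]
```

```bash
cat >> h.py <<'E'
REST=np.array([.585,.288,0]);RYAW=8.8
def loc(o,yaw,p):
    a=np.radians(yaw);return np.array([o[0]+np.cos(a)*p[0]-np.sin(a)*p[1],o[1]+np.sin(a)*p[0]+np.cos(a)*p[1],p[2]])
def restp(x,y,z): return loc(REST,RYAW,(x,y,z))
TIP=np.array([0,0,.182]);GP=np.array([0,0,.163])
def F(r): return np.round(r.sense()["contact_force"],1)
E
python3 - <<'E'
from station import r
from h import *
t0=r.sense()["clock"]
r.grab(10);a=r.sense();print("grab",a["clock"]-t0,a["opening"])
r.let_go();a2=r.sense();print("open",a2["clock"]-a["clock"],a2["opening"])
o=[180,0,RYAW]
r.reach(restp(.01,0,.22)+TIP,o)
snap(r,"top","t1");snap(r,"side","s1")
print(r.sense()["clock"],r.sense()["joints"])
E
```

```text
grab 1.3417000000000001 0.0004358651907694226
open 1.375 0.08772256099426186
6.575 [ 2.29465552e+01  1.49730883e+01  5.98985298e+01 -6.10641510e-03
  1.05126342e+02  1.04201985e+02]
```

View pics/t1.png

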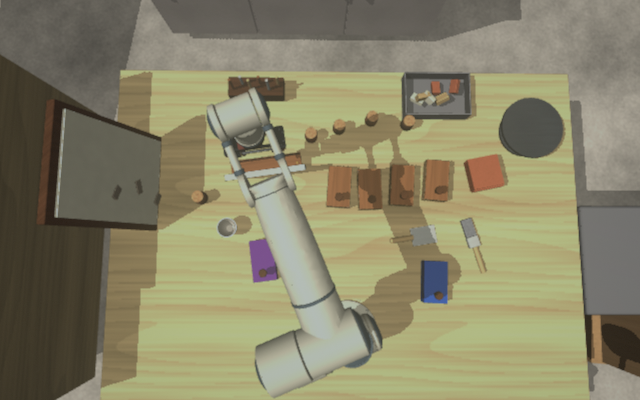

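View pics/s1.png

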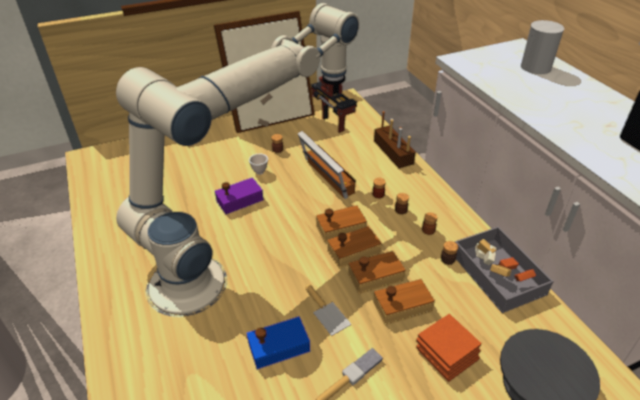

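```bash
python3 - <<'E'
from station import r
from h import *
t=snap(r,"side");crop(t,305,195,445,325,5,"sb")
s=snap(r,"top");crop(s,320,150,460,220,5.5,"tb")
crop(t,300,60,370,140,6,"grip")
E
```

```text
(no output)
```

View pics/sb.png

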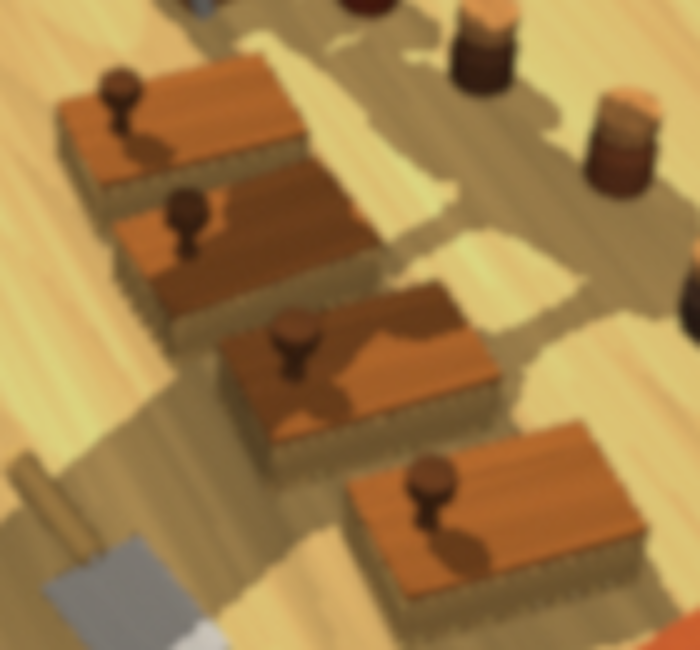

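View pics/tb.png

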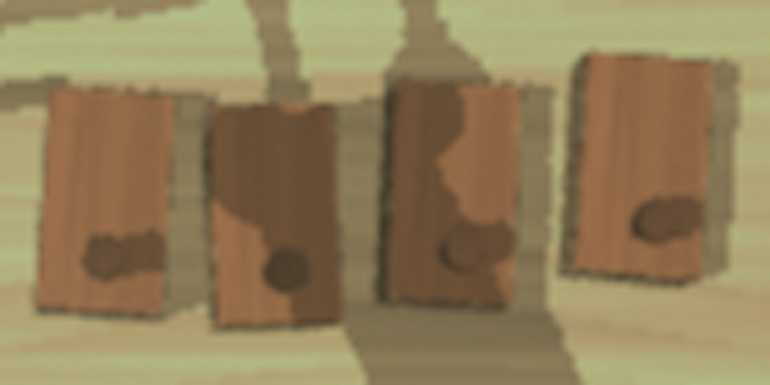

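View pics/grip.png

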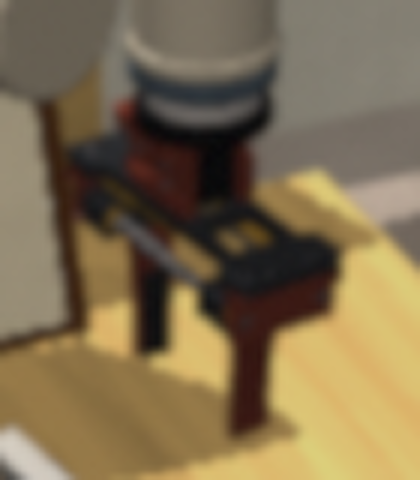

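```bash
python3 - <<'E'
from station import r
from h import *
s=snap(r,"top");t=snap(r,"side")
T=lambda p:(320+p[0]/5.5-.5,150+p[1]/5.5-.5)
S=lambda p:(305+p[0]/5-.5,195+p[1]/5-.5)
K=lambda q:np.array([[q["fx"],0,q["cx"]],[0,q["fy"],q["cy"]],[0,0,1]])@np.c_[q["R"],q["t"]]
def tri(a,b):
    X=cv2.triangulatePoints(K(s),K(t),np.array(a,float).reshape(2,1),np.array(b,float).reshape(2,1));return (X[:3]/X[3]).ravel()
C={"A":[(38,310),(163,316),(172,95),(52,88)],"B":[(213,326),(341,322),(334,104),(210,107)],"C":[(391,300),(511,305),(520,85),(398,83)],"D":[(577,275),(700,283),(712,62),(587,57)]}
SC={"A":[None,(103,187),(305,130),(262,56)],"B":[None,(172,318),(381,244),(318,160)],"C":[(218,342),(272,442),(500,378),(440,284)],"D":[(346,485),(408,597),(646,527),(583,422)]}
KT=dict(A=(105,256),B=(287,268),C=(463,245),D=(657,222));KS=dict(A=(121,88),B=(187,212),C=(296,335),D=(432,482))
for n in "ABCD":
    P=np.array([ray(s,*T(p),.048) for p in C[n]])
    ax=((P[3]+P[2])-(P[0]+P[1]))/2; ay=((P[0]+P[3])-(P[1]+P[2]))/2
    yx=np.degrees(np.arctan2(ax[1],ax[0]));yy=np.degrees(np.arctan2(-ay[0],ay[1]))
    Q=[ray(t,*S(p),.048) if p else None for p in SC[n]]
    c=P.mean(0); cq=(Q[1]+Q[3])/2; aq=Q[2]-Q[1]
    k=tri(T(KT[n]),S(KS[n]))
    print(n,"top c",np.round(c[:2],4),"len",np.round([np.linalg.norm(ax),np.linalg.norm(ay)],3),"yaw",np.round([yx,yy],1),"side c",np.round(cq[:2],4),"yaw",np.round(np.degrees(np.arctan2(aq[1],aq[0])),1),"len",np.round(np.linalg.norm(aq),3),"knob",np.round(k,4),"pred",np.round(loc(c,yx,(-.042,0,.083)),4))
E
```

```text
A top c [0.5078 0.0295] len [0.145 0.079] yaw [-3.  -2.8] side c [0.5059 0.024 ] yaw -1.7 len 0.137 knob [0.4665 0.0326 0.0825] pred [0.4658 0.0317 0.083 ]
B top c [ 0.5002 -0.0793] len [0.143 0.082] yaw [0.7 1.9] side c [ 0.4968 -0.0848] yaw 1.8 len 0.141 knob [ 0.4589 -0.0818  0.0817] pred [ 0.4582 -0.0798  0.083 ]
C top c [ 0.5148 -0.1966] len [0.143 0.079] yaw [-3.2 -1.4] side c [ 0.5115 -0.1997] yaw -4.0 len 0.14 knob [ 0.4743 -0.1936  0.0802] pred [ 0.4729 -0.1943  0.083 ]
D top c [ 0.5312 -0.3199] len [0.145 0.081] yaw [-4.5 -2.7] side c [ 0.5314 -0.3232] yaw -4.4 len 0.14 knob [ 0.491  -0.3171  0.0819] pred [ 0.4894 -0.3167  0.083 ]
```

```bash
cat >> h.py <<'E'
BOX=dict(A=(.507,.0275,-2.7),B=(.4995,-.081,1.3),C=(.5135,-.198,-3.2),D=(.531,-.321,-4.3))
E
python3 - <<'E'
from station import r
from h import *
r.grab(10)
r.servo_line(restp(.005,0,.11)+TIP,speed=.15);print(F(r))
f0=r.sense()["contact_force"]
for x in np.arange(-.005,-.071,-.01):
    r.servo_line(restp(x,0,.11)+TIP,speed=.08);print(round(x,3),F(r))
r.servo_line(restp(-.06,0,.2)+TIP,speed=.2);r.wait(.3)
s=snap(r,"top","t2");t=snap(r,"side","s2");crop(t,280,125,380,200,7,"s2c");print(r.sense()["clock"])
E
```

```text
[0.4 0.4 0.6]
-0.005 [ 0.1 -0.1 -0.3]
-0.015 [ 1.1 -0.2 -0. ]
-0.025 [ 0.2 -1.   0.4]
-0.035 [-0.1  0.2  0.4]
-0.045 [0.2 0.  0.9]
-0.055 [ 0.1 -0.1  0.2]
-0.065 [ 0.1 -0.4 -0. ]
11.925
```

View pics/s2c.png

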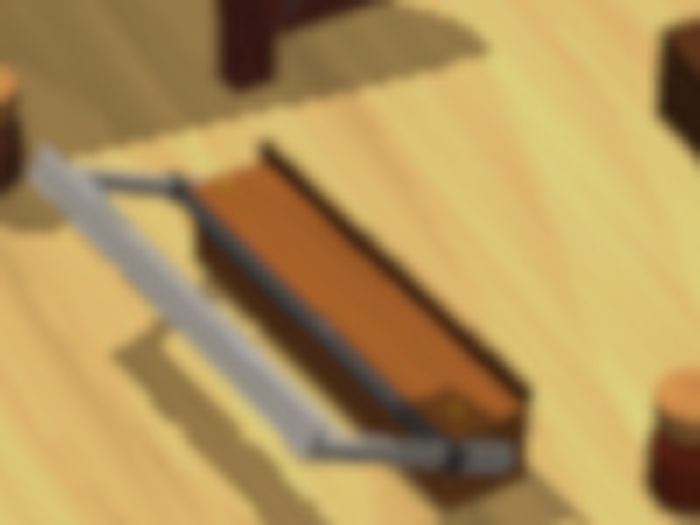

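The frame has dropped to its ball catch: bar raised at about (180,300) in the crop, arms still angled. Now press it down.

```bash
python3 - <<'E'
from station import r
from h import *
r.servo_line(restp(-.1,0,.115)+TIP,speed=.15);print(F(r))
for z in np.arange(.1,.047,-.005):
    r.servo_line(restp(-.1,0,z)+TIP,speed=.05);f=F(r);print(round(z,3),f)
    if f[2]>15 and z<.056: break
r.servo_line(restp(-.1,0,.15)+TIP,speed=.2)
r.reach([.42,-.05,.42],[180,0,0])
s=snap(r,"top","t3");t=snap(r,"side","s3");crop(t,280,125,380,200,7,"s3c");crop(s,215,140,315,200,7,"t3c");print(r.sense()["clock"])
E
```

```text
[0.4 0.1 0.2]
0.1 [-1.1  0.6 -0.3]
0.095 [-0.3  0.7  0.3]
0.09 [-0.7  0.9 -0.3]
0.085 [1.1 0.1 0.5]
0.08 [ 0.9  0.4 -0.3]
0.075 [-1.   0.3  0.6]
0.07 [-0.5  0.  -1.1]
0.065 [0.2 0.5 0.2]
0.06 [-0.6  0.3  0.5]
0.055 [-0.1 -0.1 -0.7]
0.05 [ 0.3 -0.   0.7]
17.6833
```

View pics/s3c.png

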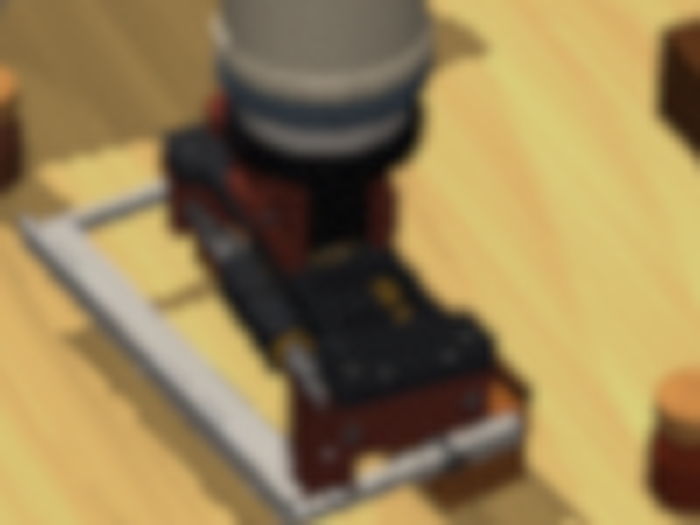

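View pics/t3c.png

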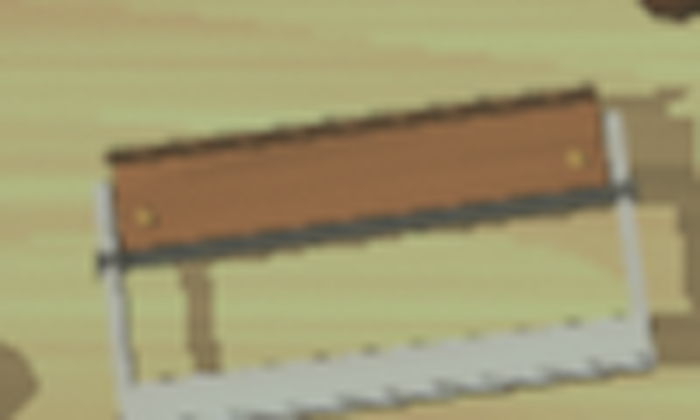

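```bash
cat >> h.py <<'E'
def lidpt(b,phi):
    x=.072-.114*np.cos(phi)+.043*np.sin(phi);z=.040+.114*np.sin(phi)+.043*np.cos(phi)
    return loc(BOX[b],BOX[b][2],(x,0,z))
def swing(r,b,p0,p1,n=12,speed=.12):
    for p in np.linspace(p0,p1,n+1)[1:]: r.servo_line(lidpt(b,p)+GP,speed=speed)
def openlid(r,b,phi=1.62):
    yaw=BOX[b][2];r.let_go()
    P=lidpt(b,0)+GP
    r.reach(P+[0,0,.07],[180,0,yaw]); r.servo_line(P,speed=.15);print(F(r))
    r.grab(20);print("knob opening",r.sense()["opening"])
    swing(r,b,0,phi); print("at open",F(r),r.sense()["opening"])
    r.let_go(); r.servo_line(lidpt(b,phi)+GP+[0,0,.09],speed=.2)
def closelid(r,b,phi=1.62):
    yaw=BOX[b][2];r.let_go()
    P=lidpt(b,phi)+GP
    r.reach(P+[0,0,.09],[180,0,yaw]); r.servo_line(P,speed=.15);print(F(r))
    r.grab(20);print("knob opening",r.sense()["opening"])
    swing(r,b,phi,0); r.servo_line(lidpt(b,0)+GP-[0,0,.002],speed=.05);print("shut F",F(r),r.sense()["opening"])
    r.let_go(); r.servo_line(lidpt(b,0)+GP+[0,0,.09],speed=.2)
def view(r,name):
    r.reach([.25,.38,.42],[180,0,60])
    s=snap(r,"top",name);return s
E
python3 - <<'E'
from station import r
from h import *
openlid(r,"A")
s=view(r,"t4");crop(s,320,140,460,220,5.5,"t4c");t=snap(r,"side","s4");print(r.sense()["clock"])
E
```

```text
[-0.  -0.1  0.3]
knob opening 0.02720104429311179
at open [3.3 0.1 4.1] 0.02711924774069083
28.275
```

View pics/t4c.png

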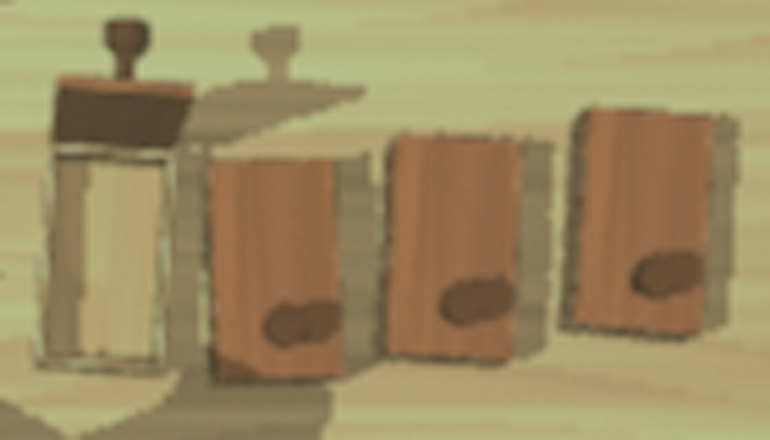

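View pics/s4.png

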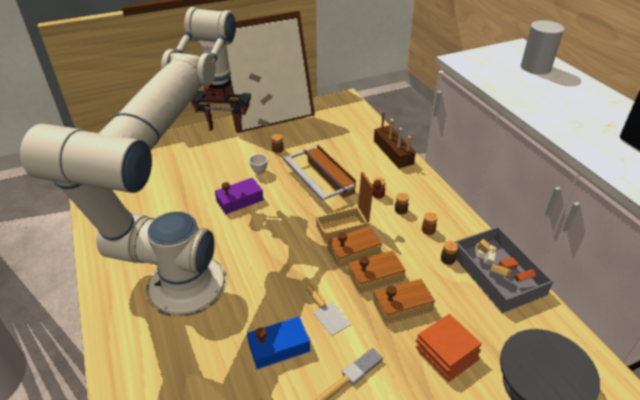

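```bash
cat >> h.py <<'E'
def openwide(r,b):
    yaw=BOX[b][2];r.let_go()
    P=lidpt(b,0)+GP
    r.reach(P+[0,0,.07],[180,0,yaw]); r.servo_line(P,speed=.15)
    r.grab(20);print("knob opening",r.sense()["opening"])
    swing(r,b,0,1.62); phi=1.62;print("1.62",F(r))
    for phi in (1.65,1.67,1.69,1.71,1.73):
        r.servo_line(lidpt(b,phi)+GP,speed=.05);f=F(r);print(phi,f)
        if np.linalg.norm(f)>11: break
    r.let_go(); r.servo_line(lidpt(b,phi)+GP+[0,0,.09],speed=.2)
    return phi
E
python3 - <<'E'
from station import r
from h import *
closelid(r,"A")
phi=openwide(r,"B");print("phi",phi)
s=view(r,"t5");crop(s,320,140,460,220,5.5,"t5c");t=snap(r,"side","s5");crop(t,305,170,445,325,4,"s5c");print(r.sense()["clock"])
E
```

```text
[0.4 0.7 0.1]
knob opening 0.027047066401171563
shut F [-4.5  9.6  3.3] 0.02713616048440931
knob opening 0.02704554809886728
1.62 [2.4 6.8 2.7]
1.65 [1.  7.7 3.4]
1.67 [1.2 6.1 3.8]
1.69 [0.8 6.7 2.5]
1.71 [2.  6.6 3.8]
1.73 [-2.5  7.   6.2]
phi 1.73
48.25
```

View pics/t5c.png

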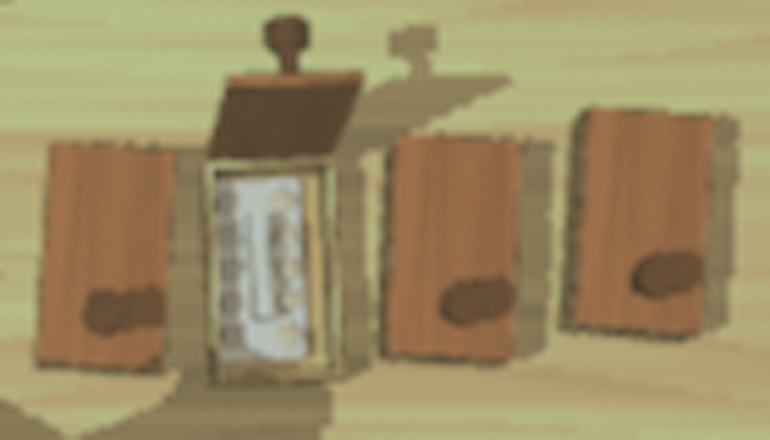

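View pics/s5c.png

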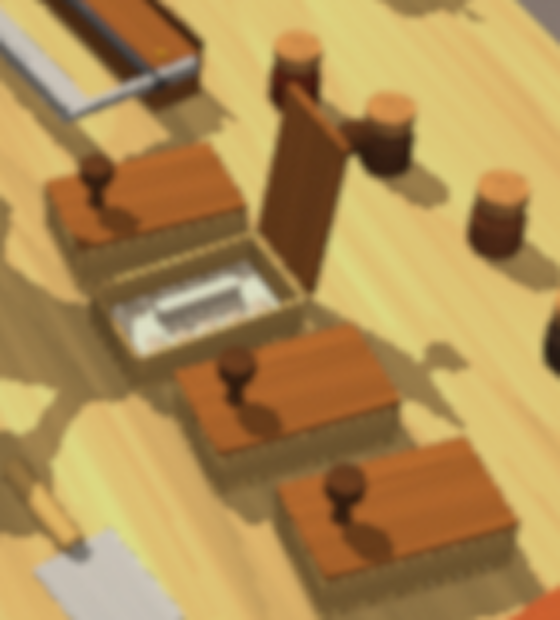

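```bash
cat >> h.py <<'E'
BOX=dict(A=(.5075,.0295,-2.7),B=(.5,-.0790,1.3),C=(.5145,-.1965,-3.0),D=(.531,-.3197,-4.3))
E
python3 - <<'E'
from station import r
from h import *
s=snap(r,"top");crop(s,352,163,388,213,14,"t6")
t=snap(r,"side");crop(t,325,225,385,265,12,"s6")
E
```

```text
(no output)
```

View pics/t6.png

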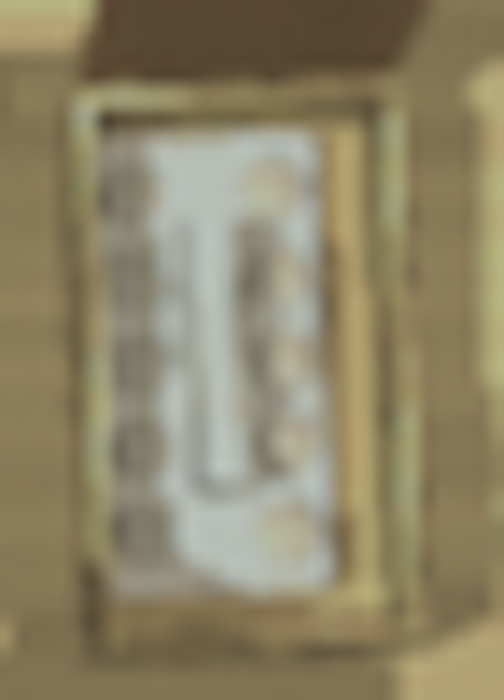

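View pics/s6.png

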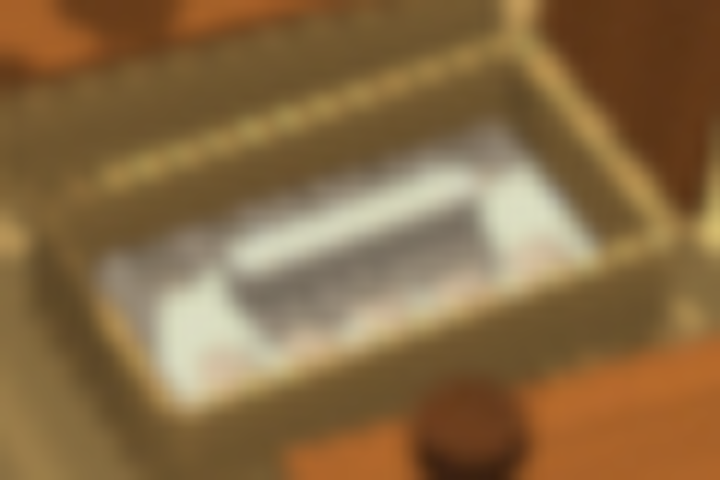

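```bash
python3 - <<'E'
from station import r
from h import *
s=snap(r,"top");t=snap(r,"side")
T=lambda p:(352+p[0]/14-.5,163+p[1]/14-.5)
S=lambda p:(325+p[0]/12-.5,225+p[1]/12-.5)
b=BOX["B"];a=np.radians(b[2]);M=np.array([[np.cos(a),np.sin(a)],[-np.sin(a),np.cos(a)]])
def pr(n,P):
    P=np.array(P)[:,:2];print(n,"c",P.mean(0).round(4),"box",(M@(P.mean(0)-b[:2])).round(4)); 
    for p in P: print("   ",(M@(p-b[:2])).round(4))
pr("slab",[ray(s,*T(p),.014) for p in[(105,130),(320,130),(335,588),(115,595)]])
pr("rib",[ray(s,*T(p),.032) for p in[(190,222),(238,222),(248,490),(200,490)]])
pr("ribside",[ray(t,*S(p),.032) for p in[(228,262),(240,280),(475,190),(460,170)]])
pr("box top",[ray(s,*T(p),.04) for p in[(75,95),(405,95),(415,640),(85,655)]])
E
```

```text
slab c [ 0.5058 -0.0753] box [0.0059 0.0036]
    [0.0669 0.0314]
    [ 0.066  -0.0248]
    [-0.0542 -0.0246]
    [-0.055   0.0324]
rib c [ 0.5043 -0.0732] box [0.0045 0.0057]
    [0.0393 0.0121]
    [ 0.0391 -0.0003]
    [-0.0304 -0.0006]
    [-0.0302  0.0117]
ribside c [ 0.501  -0.0763] box [0.0011 0.0027]
    [-0.0333  0.0043]
    [-0.0333 -0.0026]
    [0.0354 0.0005]
    [0.0353 0.0085]
box top c [ 0.4996 -0.0788] box [-0.0004  0.0002]
    [0.0715 0.0416]
    [ 0.07   -0.0433]
    [-0.0704 -0.0408]
    [-0.0727  0.0432]
```

```bash
cat >> h.py <<'E'
def inbox(b,x,y,z): return loc(BOX[b],BOX[b][2],(x,y,z))
E
python3 - <<'E'
from station import r
from h import *
b="B"
r.grab(3)
o=[180,0,BOX[b][2]]
r.reach(inbox(b,-.05,0,.12)+TIP,o)
for z in(.05,.03,.024,.021):
    r.servo_line(inbox(b,-.05,0,z)+TIP,speed=.1);print(z,F(r))
c=r.sense()["clock"]
r.let_go();q=r.sense();print("opening",q["opening"],q["clock"]-c,F(r))
for x in(-.045,-.035):
    r.servo_line(inbox(b,x,0,.021)+TIP,speed=.05);print(x,F(r),r.sense()["opening"])
t=snap(r,"side","s7");crop(t,300,180,400,280,7,"s7c")
E
```

```text
0.05 [0.3 0.6 0.1]
0.03 [-0.4 -0.2  0.6]
0.024 [0.1 0.5 0.3]
0.021 [ 0.2  0.4 -0.9]
opening 0.05365640337282292 0.9583999999999975 [ 0.  -5.7 -1.2]
-0.045 [-0.9 -7.3 -1.2] 0.053538596470965684
-0.035 [-1.9 -5.7 -0.6] 0.05373083098598336
```

View pics/s7c.png

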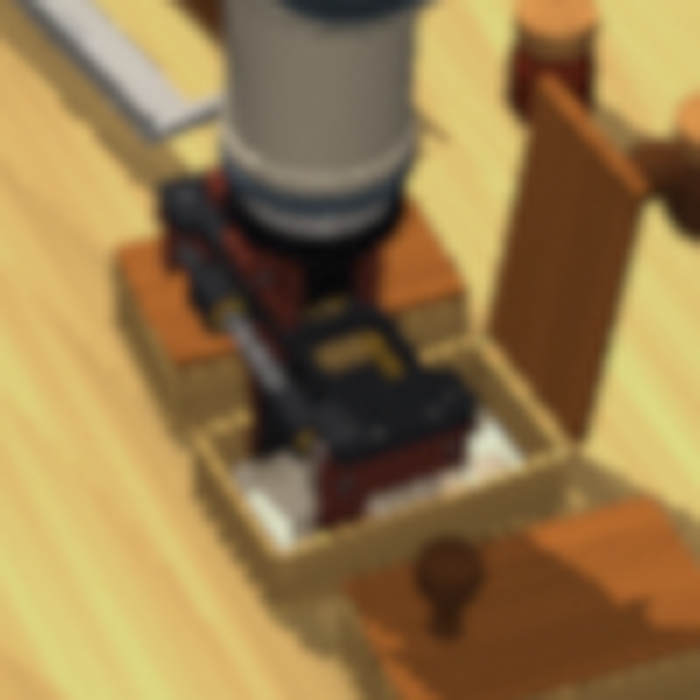

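```bash
cat >> h.py <<'E'
def slidepick(r,b,x):
    o=[180,0,BOX[b][2]]
    r.servo_line(inbox(b,x,0,.021)+TIP,speed=.06);print(x,F(r),r.sense()["opening"])
    r.grab(35);print("rib opening",r.sense()["opening"],F(r))
    r.servo_line(inbox(b,x,0,.05)+TIP,speed=.06);r.servo_line(inbox(b,x,0,.2)+TIP,speed=.2);print("lifted",r.sense()["opening"],F(r))
E
python3 - <<'E'
from station import r
from h import *
slidepick(r,"B",.004)
s=snap(r,"top","t8");t=snap(r,"side","s8");print(r.sense()["clock"])
E
```

```text
0.004 [-1.9 -6.4 -1.2] 0.05505618654701892
rib opening 0.056006714604863506 [-1.1 -8.6 -1.4]
lifted 0.0003249447490731659 [ 0.3  0.2 -0.7]
57.6167
```

View pics/s8.png

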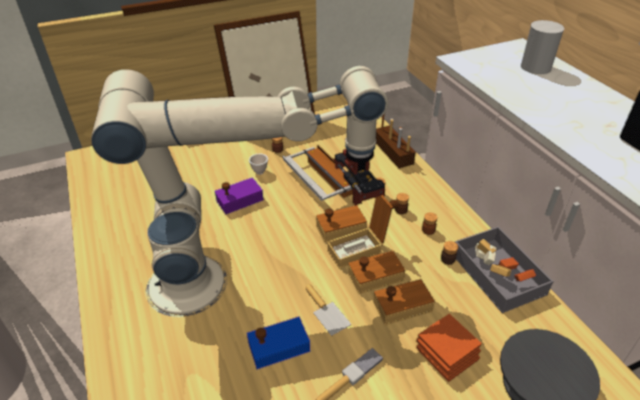

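```bash
cat >> h.py <<'E'
def pick(r,b,x,y=0,f=35):
    o=[180,0,BOX[b][2]]
    r.grab(3)
    r.reach(inbox(b,-.05,0,.10)+TIP,o)
    r.servo_line(inbox(b,-.05,0,.04)+TIP,speed=.15)
    r.servo_line(inbox(b,-.05,0,.021)+TIP,speed=.06);print("down",F(r))
    r.let_go();print("open",r.sense()["opening"],F(r))
    r.servo_line(inbox(b,x,0,.021)+TIP,speed=.06);print("slid",F(r),r.sense()["opening"])
    r.grab(f);r.wait(.8);r.grab(f);r.wait(.2);op=r.sense()["opening"];print("rib opening",op,F(r))
    return .009<op<.015
E
python3 - <<'E'
from station import r
from h import *
b="B"
ok=pick(r,b,.004);print(ok)
if ok:
    r.servo_line(inbox(b,.004,0,.05)+TIP,speed=.06);r.servo_line(inbox(b,.004,0,.2)+TIP,speed=.2);print("lifted",r.sense()["opening"],F(r))
s=snap(r,"top","t9");t=snap(r,"side","s9");print(r.sense()["clock"])
E
```

```text
down [0.8 1.  0.7]
open 0.053213554554040275 [ 0.7 -4.9 -0.9]
slid [-1.9 -6.1 -0.5] 0.054968214598498676
rib opening 0.011414161359232733 [-0.2  0.5 -0. ]
True
lifted 0.011429135469530121 [ 0.  -0.5 -0.8]
64.45
```

View pics/s9.png

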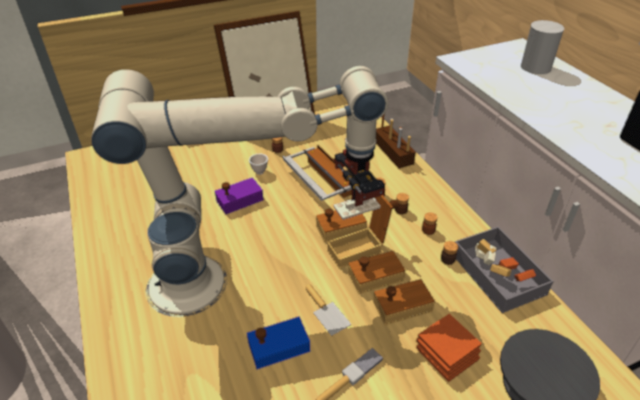

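View pics/t9.png

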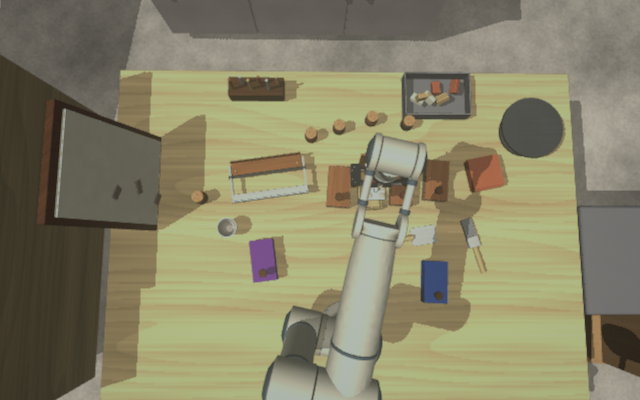

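```bash
python3 - <<'E'
import cv2
a=cv2.imread("pics/t9.png")[145:210,220:315];cv2.imwrite("pics/t9c.png",cv2.resize(a,None,fx=8,fy=8,interpolation=cv2.INTER_CUBIC))
a=cv2.imread("pics/s9.png")[140:210,275:360];cv2.imwrite("pics/s9c.png",cv2.resize(a,None,fx=8,fy=8,interpolation=cv2.INTER_CUBIC))
E
```

```text
(no output)
```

View pics/t9c.png

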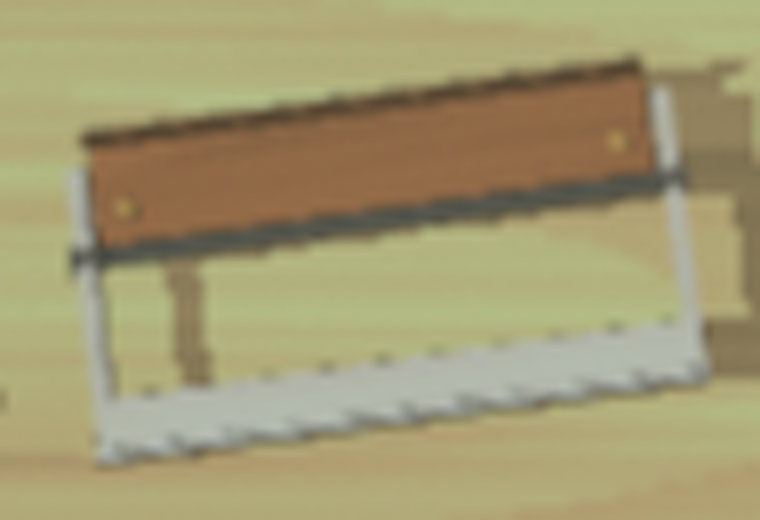

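View pics/s9c.png

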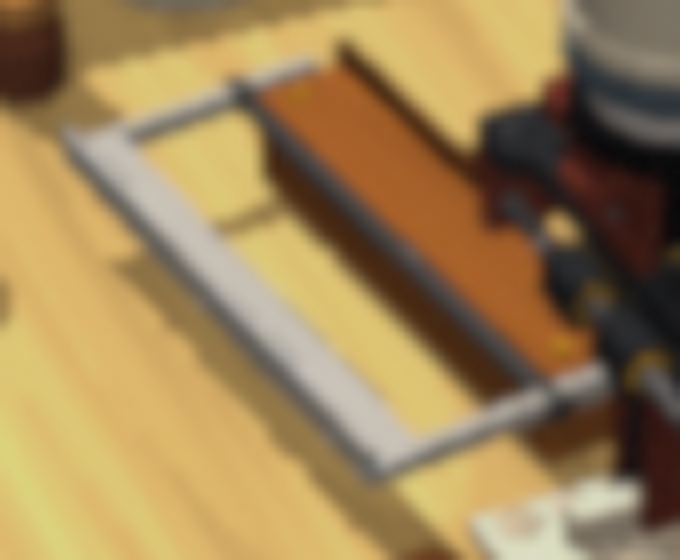

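```bash
python3 - <<'E'
from station import r
from h import *
s=snap(r,"top");t=snap(r,"side")
T=lambda p:(220+p[0]/8-.5,145+p[1]/8-.5);S=lambda p:(275+p[0]/8-.5,140+p[1]/8-.5)
def pr(n,c,f,L,R,z):
    a=ray(c,*f(L),z);b=ray(c,*f(R),z);d=a-b;yaw=np.degrees(np.arctan2(-d[0],d[1]));m=(a+b)/2
    D=m-REST;y=np.radians(RYAW);print(n,"mid",m.round(4)[:2],"len",np.linalg.norm(d).round(4),"yaw",yaw.round(2),"own",np.round([np.cos(y)*D[0]+np.sin(y)*D[1],-np.sin(y)*D[0]+np.cos(y)*D[1]],4))
pr("liptop back T(+25)",s,T,(82,137),(637,57),.062)
pr("rail/lip inner T",s,T,(88,147),(641,70),.05)
pr("bar inner T(-93)",s,T,(105,402),(695,322),.05)
pr("bar outer T",s,T,(100,462),(705,379),.06)
pr("bar inner S(-93)",t,S,(133,132),(412,440),.05)
pr("bar outer S",t,S,(68,133),(376,478),.06)
E
```

```text
liptop back T(+25) mid [0.61   0.2932] len 0.2472 yaw 8.74 own [0.0255 0.0013]
rail/lip inner T mid [0.6074 0.2924] len 0.2481 yaw 8.45 own [0.0228 0.0009]
bar inner T(-93) mid [0.4934 0.2746] len 0.2623 yaw 8.11 own [-0.0926  0.0007]
bar outer T mid [0.4662 0.2718] len 0.2666 yaw 8.17 own [-0.1199  0.0022]
bar inner S(-93) mid [0.4927 0.2742] len 0.2524 yaw 6.65 own [-0.0933  0.0005]
bar outer S mid [0.4629 0.2599] len 0.2777 yaw 6.84 own [-0.125  -0.0091]
```

```bash
cat >> h.py <<'E'
REST=np.array([.585,.289,0]);RYAW=8.4
def place(r,y,dx=0,hold=.017,dyaw=0):
    o=[180,0,RYAW+dyaw]
    P=lambda z:restp(-.049-dx,y,.05+hold+z)+TIP
    r.reach(P(.12),o);print("carry",r.sense()["opening"],F(r))
    r.servo_line(P(.02),speed=.15);print("above",r.sense()["opening"])
    for z in(.012,.006,.003,.0015,0,-.0015,-.003):
        r.servo_line(P(z),speed=.05);f=F(r);print(z,f)
        if f[2]>3: break
    r.let_go();r.wait(.2)
    r.servo_line(P(.1),speed=.15)
E
python3 - <<'E'
from station import r
from h import *
place(r,.07)
r.reach([.42,-.05,.42],[180,0,0])
s=snap(r,"top","t10");crop(s,215,140,315,215,7,"t10c");crop(s,320,140,460,220,5.5,"t10b");print(r.sense()["clock"])
E
```

```text
carry 0.011862902295461402 [-0.3 -0.1 -1.3]
above 0.01175475193889639
0.012 [ 1.1  0.1 -0.9]
0.006 [ 0.2 -1.3 -1.1]
0.003 [ 0.7  0.3 -1.1]
0.0015 [ 0.2 -0.  -0.6]
0 [-0.2 -0.3 -0.5]
-0.0015 [-2.8 -1.3  6.2]
72.3833
```

View pics/t10c.png

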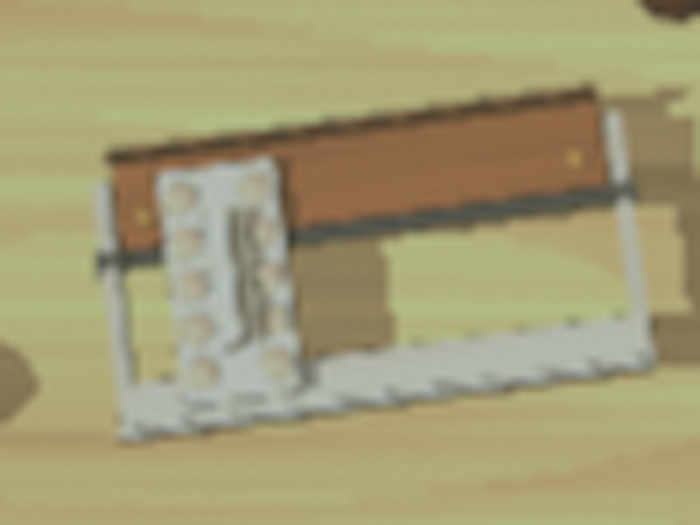

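```bash
python3 - <<'E'
from station import r
from h import *
s=snap(r,"top")
T=lambda p:(215+p[0]/7-.5,140+p[1]/7-.5)
y=np.radians(RYAW)
for p in[(157,172),(272,157),(300,385),(180,395)]:
    D=ray(s,*T(p),.06)-REST;print(np.round([np.cos(y)*D[0]+np.sin(y)*D[1],-np.sin(y)*D[0]+np.cos(y)*D[1]],4))
closelid(r,"B",1.70)
phi=openwide(r,"C");print(phi)
s=view(r,"t11");crop(s,320,140,460,220,5.5,"t11c");t=snap(r,"side","s11");crop(t,320,220,420,290,7,"s11c");print(r.sense()["clock"])
E
```

```text
[0.0128 0.1005]
[0.0123 0.0422]
[-0.1049  0.0427]
[-0.1015  0.1027]
[-0.6 -0.6  0.2]
knob opening 0.02703898400363089
shut F [ -4.9 -10.6   5.7] 0.02719088469116544
knob opening 0.027187604668282857
1.62 [ 1.4 -7.   2.5]
1.65 [ 1.9 -7.7  2.6]
1.67 [ 1.8 -8.2  3.1]
1.69 [ 1.6 -7.8  3.3]
1.71 [ 1.5 -7.6  3.4]
1.73 [-4.3 -7.7  6.8]
1.73
91.8583
```

View pics/t11c.png

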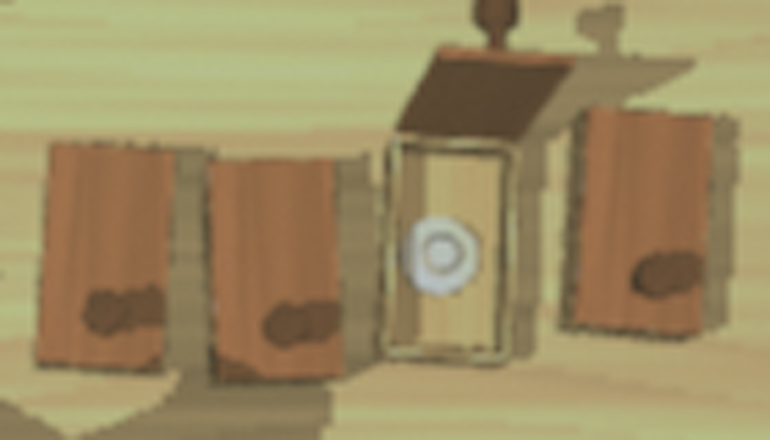

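View pics/s11.png

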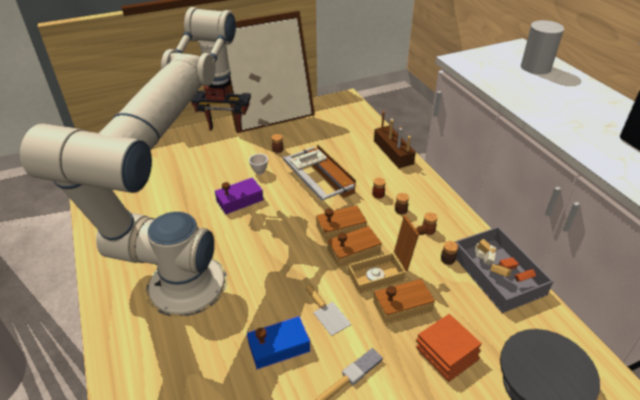

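```bash
cat >> h.py <<'E'
BOX["C"]=(.5145,-.1978,-3.0);BOX["B"]=(.5,-.0802,1.3)
E
python3 - <<'E'
from station import r
from h import *
closelid(r,"C",1.70)
phi=openwide(r,"D");print(phi)
s=view(r,"t12");crop(s,410,140,465,215,10,"t12c");t=snap(r,"side","s12");crop(t,320,220,450,330,6,"s12c");print(r.sense()["clock"])
E
```

```text
[-0.6 -0.7  0.7]
knob opening 0.027152110824927293
shut F [-6.2  7.5  6.8] 0.027095087132839844
knob opening 0.027005249052078108
1.62 [  1.4 -11.    2.5]
1.65 [ 1.3 -9.8  2.2]
1.67 [  0.2 -11.    2.6]
1.67
112.5667
```

View pics/t12c.png

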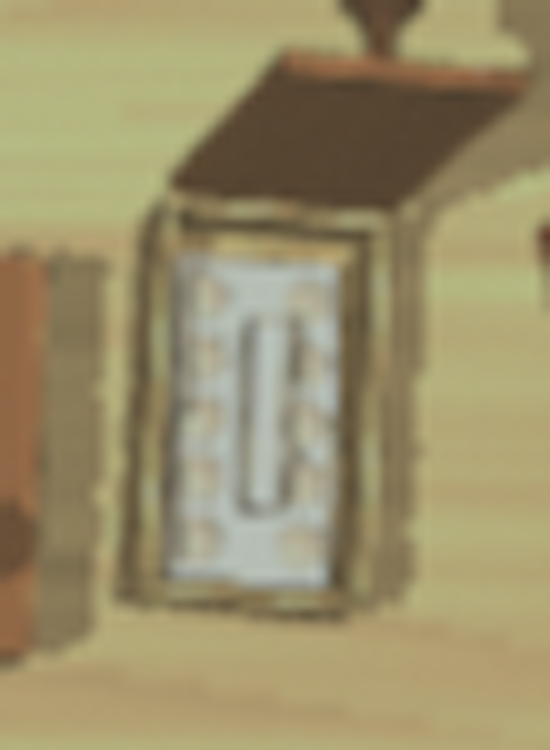

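View pics/s12.png

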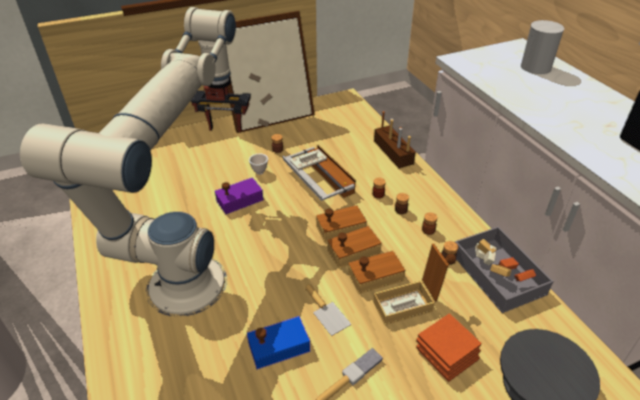

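```bash
python3 - <<'E'
from station import r
from h import *
s=snap(r,"top");t=snap(r,"side")
T=lambda p:(410+p[0]/10-.5,140+p[1]/10-.5);
b=(.531,-.3205,-4.3);a=np.radians(b[2]);M=np.array([[np.cos(a),np.sin(a)],[-np.sin(a),np.cos(a)]])
def pr(n,P):
    P=np.array(P)[:,:2];d=P[0]+P[1]-P[2]-P[3];print(n,"c",P.mean(0).round(4),"box",(M@(P.mean(0)-b[:2])).round(4),"yaw",np.degrees(np.arctan2(d[1],d[0])).round(1)); 
    for p in P: print("   ",(M@(p-b[:2])).round(4))
pr("slab",[ray(s,*T(p),.014) for p in[(180,255),(345,262),(330,585),(162,580)]])
pr("rib",[ray(s,*T(p),.032) for p in[(245,316),(300,318),(288,514),(240,514)]])
pr("rim",[ray(s,*T(p),.04) for p in[(167,200),(395,207),(350,612),(125,600)]])
crop(t,365,270,445,330,9,"s13c")
E
```

```text
slab c [ 0.5319 -0.3236] box [ 0.0011 -0.003 ] yaw -4.5
    [0.06   0.0271]
    [ 0.0623 -0.0336]
    [-0.0574 -0.0334]
    [-0.0605  0.0278]
rib c [ 0.5307 -0.3235] box [-0.0001 -0.003 ] yaw -4.1
    [0.0355 0.0071]
    [ 0.0364 -0.0129]
    [-0.0355 -0.0118]
    [-0.0369  0.0055]
rim c [ 0.5336 -0.3181] box [0.0024 0.0026] yaw -7.7
    [0.0741 0.0394]
    [ 0.0782 -0.0431]
    [-0.0703 -0.0334]
    [-0.0724  0.0472]
```

View pics/s13c.png

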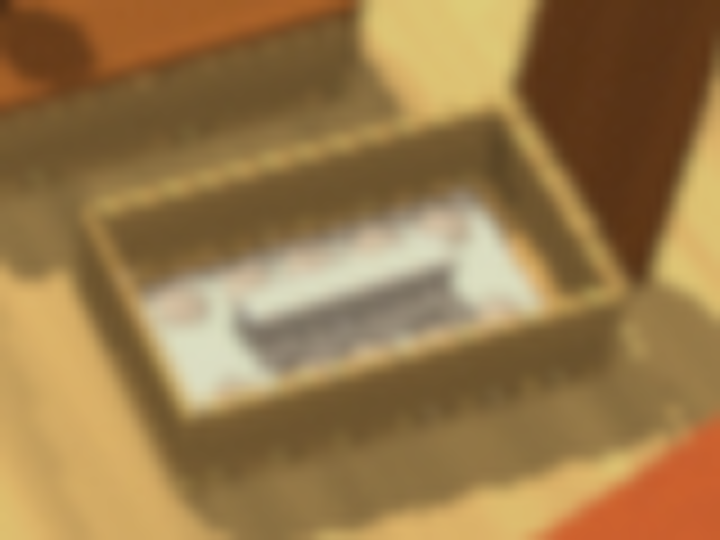

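```bash
cat >> h.py <<'E'
BOX["D"]=(.531,-.3212,-4.3)
E
sed -i 's/inbox(b,-.05,0/inbox(b,-.052,0/g' h.py
python3 - <<'E'
from station import r
from h import *
b="D"
ok=pick(r,b,-.001);print(ok)
if ok:
    r.servo_line(inbox(b,-.001,0,.05)+TIP,speed=.06);r.servo_line(inbox(b,-.001,0,.2)+TIP,speed=.2);print("lifted",r.sense()["opening"],F(r))
    s=snap(r,"top","t14")
    place(r,0.0)
    r.reach([.42,-.05,.42],[180,0,0])
s=snap(r,"top","t15");crop(s,215,140,315,215,7,"t15c");print(r.sense()["clock"])
E
```

```text
down [-1.   0.3  0.1]
open 0.05576458926078072 [-0.4  2.4  1.8]
slid [-0.7  0.3 -4.5] 0.055796897027644315
rib opening 0.01143253324817987 [-1.8 -1.8  2.2]
True
lifted 0.011674097291254333 [-0.4  0.4 -0.7]
carry 0.011629505949638921 [ 0.8 -0.8 -0.5]
above 0.011701020377039711
0.012 [-0.2  0.8 -0.8]
0.006 [-0.  -0.6 -1.4]
0.003 [ 0.2  0.1 -0.7]
0.0015 [-0.  -1.4 -0.8]
0 [0.  0.7 0.3]
-0.0015 [-2.2 -0.3  6.1]
130.8
```

View pics/t15c.png

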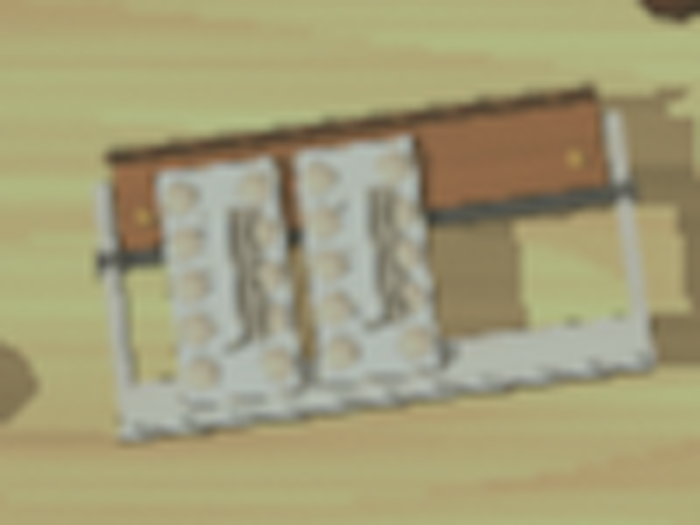

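View pics/t15.png

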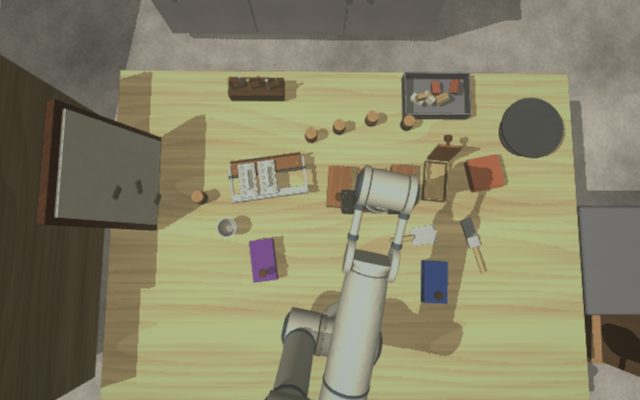

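```bash
python3 - <<'E'
from station import r
from h import *
closelid(r,"D",1.67)
r.grab(3)
r.reach([.25,.38,.42],[180,0,60])
r.reach([.1,-.45,.42],[180,0,0])
s=snap(r,"top","t16");t=snap(r,"side","s16")
T=lambda p:(215+p[0]/7-.5,140+p[1]/7-.5)
y=np.radians(RYAW)
for p in[(297,155),(412,137),(440,367),(322,383)]:
    D=ray(s,*T(p),.06)-REST;print(np.round([np.cos(y)*D[0]+np.sin(y)*D[1],-np.sin(y)*D[0]+np.cos(y)*D[1]],4))
crop(t,275,140,440,320,3.3,"s16c");crop(s,190,110,460,215,2.9,"t16c");crop(t,275,135,365,205,8,"s16r");print(r.sense()["clock"])
E
```

```text
[ 0.4 -0.4 -0. ]
knob opening 0.026773294228352288
shut F [-6.5  1.9  5.6] 0.02731190207427891
[0.0116 0.0296]
[ 0.0126 -0.0291]
[-0.1058 -0.0278]
[-0.1055  0.0317]
146.5333
```

View pics/s16c.png

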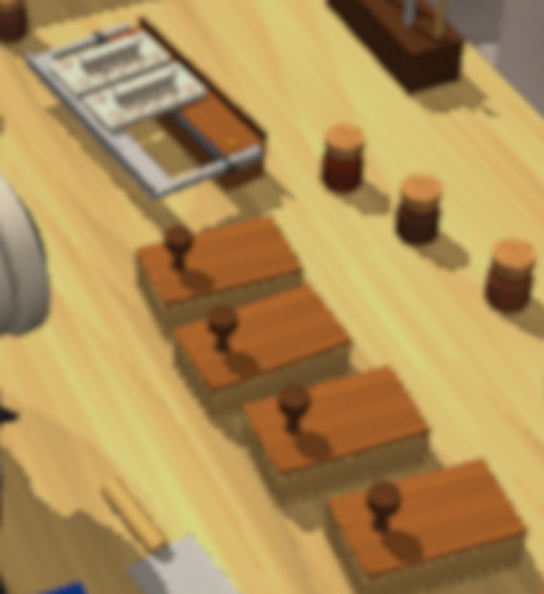

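View pics/s16r.png

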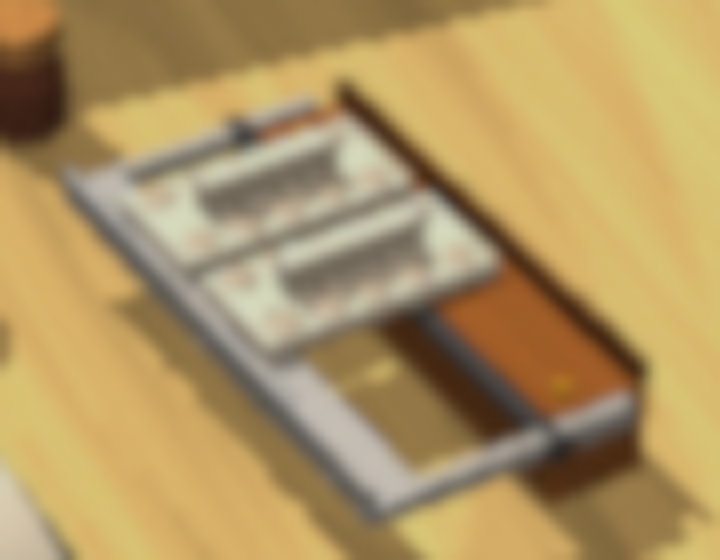

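View pics/t16c.png

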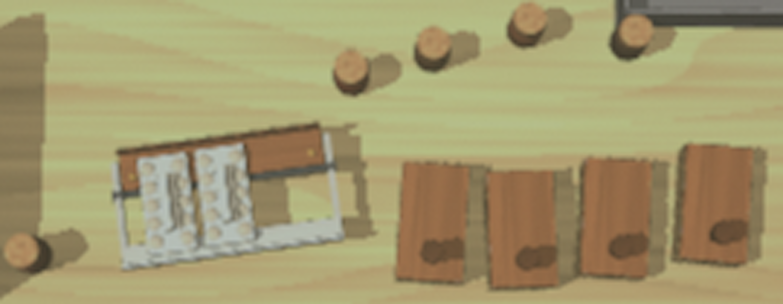

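```bash
python3 - <<'E'
from station import r
r.hand_in();print("ok",r.sense()["clock"])
E
```

```text
the job is handed in; nothing more can be done
the job is handed in; nothing more can be done
```

The job is done and handed in, with the clock at about 147 s of the 210 s allowed.

- **Rest:** I swung the prop frame out and pressed it down. It looks level with the rail in both views. The force readings showed nothing as it seated, so that rests on the pictures.
- **Boxes:** I opened them one at a time, numbered here in order from the rest. The first was empty, the second held a mould, the third the rosette (left where it was) and the fourth a mould. So two moulds were present.
- **Moulds:** Both lie flat on the rest, rib up, side by side at the rest's y of about +72 and 0 mm. Their centres measure about x -45 and -47 mm, against -49 ±8 mm, so they sit between the two lips.
- **Lids and jars:** The last pictures show all four lids shut and all five jars upright. I closed each lid to 2 mm past the shut position, with about 5 N at the knob. I judged them shut from the pictures and did not measure the lid angles.

- **A missed grasp:** Fully open fingers are too wide for the boxes. I lowered them closed past the rib's end, let them open lightly against the box walls, then slid them along to straddle the rib. The first grasp in the second box missed because the grab returned before the fingers had closed. I repeated it with a wait and it held.
- **Views that disagreed:** The side and top cameras differed by up to 6 mm on some edges. I relied mostly on the top view, which the forces at the knobs supported only to within about 2 mm.

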